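Fit the slim nozzle on the hot-air handpiece and switch the hot air on

ROBOT

A 6-joint arm with a two-finger parallel gripper is mounted at the origin on the work surface. World frame = base frame: x ahead of the robot, y to its left, z up, the work surface at z = 0. Lengths are in mm, angles in rad, forces in N, time in s.
With the tool pointing down it reaches from about 425 to 950 mm from the base axis. Payload 14.7 kg.
Tool frame: the origin (TCP) lies midway between the tips of the shut fingers; the grasp point (between the pads) lies 19 mm behind it; z points along the fingers, y is the direction in which the jaws open and shut (so a half turn about z gives the same grasp; the last joint's range is limited). The gripper opens to 85 mm and grips with 20 to 120 N. Pads are 22 mm wide; open, the fingers measure 114 mm over their backs; the gripper's body (76 mm by 85 mm) begins 54 mm behind the grasp point. The pads swing forward as they close: fully open they stand 13 mm farther back than shut.
Start: joints at [1.093, 0.48, 1.596, -0, 1.065, -0.047], TCP at [271.415, 590.615, 231.297] pointing down, gripper open.
Joint ranges: [-2.75, 2.75], [-0.82, 2.05], [0.23, 2.67], [-1.56, 4.7], [0.09, 2.69], [-2.92, 2.92]. Speed limits (rad/s): [1.89, 1.89, 2.39, 3.01, 3.01, 3.01].

INTERFACE

Orientations are given as a unit quaternion [w, x, y, z].
In Python, from plant import state, eyes, workorder gives the robot as it stands.
- The arm moves only by the shell command python3 -m jog 'ROWS'. ROWS is JSON, one flat list of numbers, 7 for each row, row after row: the shift along the world's x, y, z in mm, then the turn, a rotation vector about the world's x, y, z in rad, then the opening in per cent of the stroke, from 0 (shut) to 100 (fully open). A call has 1 to 12 rows; each row is the pose to reach, as a shift and turn from the pose commanded when the call began; what a row does not reach only later rows make up. A row lasts 1/12 s, in which the tool goes at most 41.7 mm and 7.16 degrees, less where a joint would pass 70% of its speed; a pose out of reach is approached as far as the arm can. A call with a gripper value outside its range is refused whole. The fingers move at their own pace and stop on an object; the grip force is fixed at half the most. Time passes only in rows, so rows that repeat a pose let the fingers close. It gives the time, the measured TCP pose, the force and the opening at its end, in the units of the state.
- state(): the state, without advancing time (a new reading comes with each control period).
- eyes.capture(name): name is "scene" or "side" or "wrist"; returns the picture (420x560x3 uint8, red, green, blue); there is no depth.
- eyes.camera_model(name): a dict with "camera_matrix" (3x3 intrinsics, pixels), "extrinsics" (4x4, takes a point from world to camera coordinates). Camera axes: x right, y down, z forward; pixel columns grow to the right and rows downward; lengths in mm; the calibration is good to about 2 mm. A picture is of the moment at which its call begins: read the wrist's pose just before it. camera_model takes no time and is no camera call; for the wrist camera it gives the pose at the moment of the call.
- workorder.job_done(): hands the job in, once; it reports no verdict.
Trained networks look in the newest picture that a camera, given by its name, has taken for a name from the list of things; names that differ only in an ending like _2 or _b are one class to them, and where a whole thing is asked for, a point or a joint stands for the part that bears it (a point fixed in the world has none). Each returns a list of dicts, best first, with "score" (0 to 1); they miss things now and then, are a little off and sometimes report something else, mostly with a low value. They report only what shows in the picture. A call takes as long as a camera call. They do not tell look-alikes from the thing itself.
- eyes.find_in(camera, query): "centre" ([x, y, z] in mm, in world coordinates, good to about 4 mm: the middle of the surface that is visible of it).
- eyes.outline_of(camera, query): "mask" (420x560 bool, what is visible of it).
The state is a dict: "time_s": time; "joints": joint angles; "joint_vel": joint speeds; "tau": joint torques, N m; "position": TCP position; "ee_rot": TCP orientation; "ft_force": force on the tool from outside, world axes, zero at the start; "ft_torque": the same for the moment, N m; "width": finger opening in mm.
Only numpy, scipy, OpenCV 4.12 (cv2) and the standard library are available. Lean on these libraries where they do the work, as an engineer would, in place of code of your own. Each camera call takes 0.05 s, during which the arm holds its last target. There are 200 camera calls.

TASK

Take the slim copper nozzle from the rack and push it, without ramming it, fully home on the steel barrel of the hot-air handpiece, so that its open end sits against the wider collar at the foot of the barrel. Only when the nozzle is home, switch on the hot air (blue toggle) and the fume extractor (green toggle), in either order. Leave the other three switches as they are, and the other nozzles, the flux jar and the phone where they are.

Things in the scene. Friction and masses are not known exactly. Their poses are not given: they have to be found in the camera images.
- slim_center (a point): centre of the nozzle to fit, half-way up (30 mm above its open end): copper coloured, loose, about 45 g, 60 mm tall, upright on any of the three rack places. Lower part: plain round sleeve, outside diameter 29 mm up to 40 mm above the open end; then it narrows to a 10 mm round outlet. z points from open end to outlet
- slim_foot (a point): centre of the open lower end of the copper nozzle, 30 mm below slim_center on its axis; same axes. Bore 24.5 mm, 38 mm deep. It starts loosely over a short post of the rack: lift it straight up
- barrel: steel barrel of the hot-air handpiece, 22 mm diameter, fixed, leaning 35 degrees from vertical. Origin: centre of the face of the wider grey collar (35 mm diameter) where the barrel comes out; z runs along the barrel to its mouth, y is level. Home = the nozzle's open end against the collar. Three bowed brass leaf springs on it grip the nozzle, so that it needs a push of some 2 to 6 N
- barrel_mouth (a point): centre of the barrel's open end, 36 mm above the collar along the barrel; same axes as barrel. The edge is chamfered 2 mm wide by 3 mm. The leaf springs stand 1.8 mm proud, highest 14 mm above the collar: the nozzle slips on freely at first, then must be pushed; its own weight does not take it home
- stand: grey bench stand that holds the handpiece (black handle up to 41 mm thick, blue ring), fixed, foot plate 135 x 100 x 12 mm; origin: centre of its underside. The handpiece's mouth leans up and towards the stand's -x, which lies roughly to the robot's left (+y). 0.21 m high in all. The barrel's x axis lies in the same upright plane as the stand's x
- rack: low aluminium nozzle rack, fixed, 56 (x) x 186 (y) x 14 mm; origin at the centre of its underside. Three posts (15 mm thick, 18 mm tall) stand on it in a row along its y, at y = -60, 0 and +60 mm; the nozzles rest on its top, 14 mm above the bench
- wide_center (a point): a point 30 mm above the open end of a second nozzle, bright steel, same sleeve, with a wide 20 mm round outlet, 56 mm tall; stays on the rack
- square_center (a point): a point 30 mm above the open end of a third nozzle, bright steel, same sleeve, with a 24 mm square top, 53 mm tall; stays on the rack
- switchbox: grey switch box, fixed, 85 (x) x 190 (y) x 50 mm tall; origin at the centre of its underside. Five toggles in a row along its y on the middle of its top, 28 mm apart, colours in any order. A lever leaning 17 degrees to the box's -x (robot's side) is off, 17 degrees to its +x is on; it is stiff (1.5 N at the tip), stays where it is left, so push it right over to its stop
- blue_tip (a point): near the top of the blue-capped lever (hot air), on its axis, 28 mm from its pivot and 33 mm above the top of the box; moves with the lever. Cap 8.4 mm thick; the lever reaches 2 mm higher than this point; its pivot (level, along the row) is 6 mm above the box top
- blue_toggle (a joint): blue switch (hot air): 0 = off, 0.6 rad = on. Starts off
- green_tip (a point): same point of the green-capped lever (fume extractor), same size
- green_toggle (a joint): green switch (fume extractor): 0 = off, 0.6 rad = on. Starts off
- red_toggle (a joint): red switch (preheater): starts off and stays off (0)
- yellow_toggle (a joint): yellow switch (soldering iron): starts off and stays off (0)
- white_toggle (a joint): white switch (bench lamp): starts on (0.6 rad) and stays on
- fluxjar: small amber jar with white lid, 48 mm diameter, 40 mm tall, loose on the mat; origin at the centre of its underside
- phone: opened phone lying flat, 150 x 72 x 8 mm, loose; origin at the centre of its underside
There are look-alikes about, which are no part of the job. There is more than one size of the part that bears slim_center; the job needs the smaller. Leave any pink look-alike of the stand alone.

How it is judged:
By the outcome, as a careful person would: the job done as asked, in the order asked, and still so for the second after the job is handed in, with the robot touching nothing.
It also fails if it takes over 61 s, if anything falls off the work surface, if the arm or the gripper's body presses on something with over 40 N, if the wrist force passes 120 N, or if a joint passes its speed limit or range.

## Working session

There is one attempt and no reset: what is moved stays moved. The work goes in short steps, Python scripts to look and compute and a shell command to move; the robot and the scene stay as the last step left them, time stands still between calls to the robot, and variables do not carry over. Pictures are saved under pics/ and viewed, about 8 in all and at most 12, crops included, and the job is handed in when it is done.

```bash
ls; mkdir -p pics; python3 - <<'E'
from plant import state, eyes, workorder
import cv2, numpy as np
s=state(); print({k:np.round(v,3).tolist() for k,v in s.items()})
for c in ["scene","side","wrist"]:
    im=eyes.capture(c); cv2.imwrite(f"pics/{c}0.png",im[:,:,::-1])
    m=eyes.camera_model(c); print(c,np.round(m["camera_matrix"],1).tolist(),np.round(m["extrinsics"],4).tolist())
a=cv2.imread("pics/scene0.png");b=cv2.imread("pics/side0.png")
for c in ["scene","side"]:
  for q in ["slim_center","wide_center","square_center","stand","barrel","rack","switchbox","blue_tip","green_tip","fluxjar","phone"]:
    print(c,q,[(np.round(d["centre"]).tolist(),round(d["score"],2)) for d in eyes.find_in(c,q)][:4])
E
```

```text
pics
{'time_s': 0.0, 'joints': [1.093, 0.481, 1.597, -0.0, 1.065, -0.047], 'joint_vel': [-0.0, 0.001, 0.003, -0.002, -0.0, 0.002], 'tau': [-0.002, -95.066, -43.017, -0.0, 0.012, -0.0], 'position': [271.232, 590.24, 230.673], 'ee_rot': [-0.0, 0.214, 0.977, -0.001], 'ft_force': [0.477, 0.024, 0.2], 'ft_torque': [-0.035, -0.061, -0.027], 'width': 85.577}
scene [[399.7, 0.0, 284.6], [0.0, 399.7, 208.3], [0.0, 0.0, 1.0]] [[-0.1803, 0.9833, -0.0236, 122.1417], [0.6039, 0.0917, -0.7917, -220.1864], [-0.7764, -0.157, -0.6104, 1407.8531], [0.0, 0.0, 0.0, 1.0]]
side [[524.6, 0.0, 282.1], [0.0, 524.6, 218.2], [0.0, 0.0, 1.0]] [[0.9779, -0.2091, -0.004, -561.3696], [-0.1631, -0.7507, -0.6402, 165.1976], [0.1308, 0.6267, -0.7682, 1331.9083], [0.0, 0.0, 0.0, 1.0]]
wrist [[303.8, 0.0, 272.1], [0.0, 303.8, 216.2], [0.0, 0.0, 1.0]] [[0.4171, 0.9089, 0.0003, -649.3146], [0.8767, -0.4024, 0.2636, -34.391], [0.2397, -0.1097, -0.9646, 377.7192], [0.0, 0.0, 0.0, 1.0]]
scene slim_center [([446.0, 330.0, 42.0], 0.63), ([555.0, 312.0, 47.0], 0.54)]
scene wide_center [([531.0, 194.0, 48.0], 0.74), ([498.0, -3
[... 466 characters left out ...]
 fluxjar [([706.0, 251.0, 36.0], 0.59)]
scene phone [([740.0, -291.0, 7.0], 0.86)]
side slim_center [([432.0, 320.0, 42.0], 0.65)]
side wide_center [([518.0, 190.0, 50.0], 0.72)]
side square_center [([532.0, 250.0, 54.0], 0.42), ([524.0, 223.0, 17.0], 0.33)]
side stand [([610.0, -50.0, 78.0], 0.94), ([444.0, -104.0, 76.0], 0.65), ([535.0, 248.0, 53.0], 0.29)]
side barrel [([437.0, -46.0, 185.0], 0.63), ([619.0, 5.0, 182.0], 0.57)]
side rack [([524.0, 219.0, 16.0], 0.94)]
side switchbox [([459.0, -343.0, 49.0], 0.6)]
side blue_tip [([462.0, -344.0, 44.0], 0.54)]
side green_tip []
side fluxjar [([532.0, 246.0, 53.0], 0.61), ([693.0, 241.0, 36.0], 0.5)]
side phone [([728.0, -294.0, 6.0], 0.76)]
```

View pics/scene0.png

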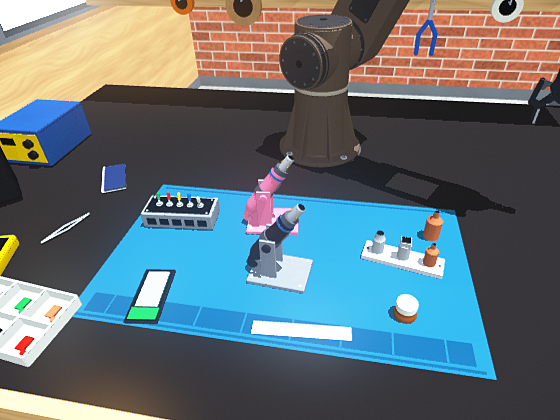

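View pics/side0.png

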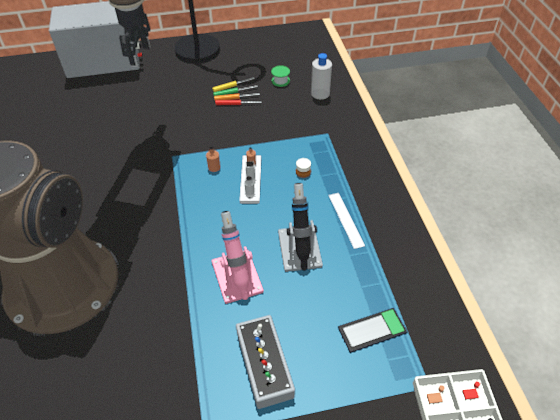

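Scene view: a copper nozzle sits on the rack at px (431,255), and a bigger copper one stands loose at (433,225), the look-alike. The grey stand is at (280,250) with its barrel mouth at (300,207); the pink look-alike is at (270,205). The switch box is at (180,212). Next I check the choice in one close crop.

```bash
python3 - <<'E'
import cv2, numpy as np
a=cv2.imread("pics/scene0.png");b=cv2.imread("pics/side0.png")
def c(i,x,y,w,h): return cv2.resize(i[y:y+h,x:x+w],(400,300),interpolation=cv2.INTER_CUBIC)
o=np.vstack([np.hstack([c(a,356,205,100,75),c(a,240,195,80,60)]),np.hstack([c(b,195,140,100,75),c(b,270,175,80,60)])])
cv2.imwrite("pics/crop1.png",o)
E
```

```text
(no output)
```

View pics/crop1.png

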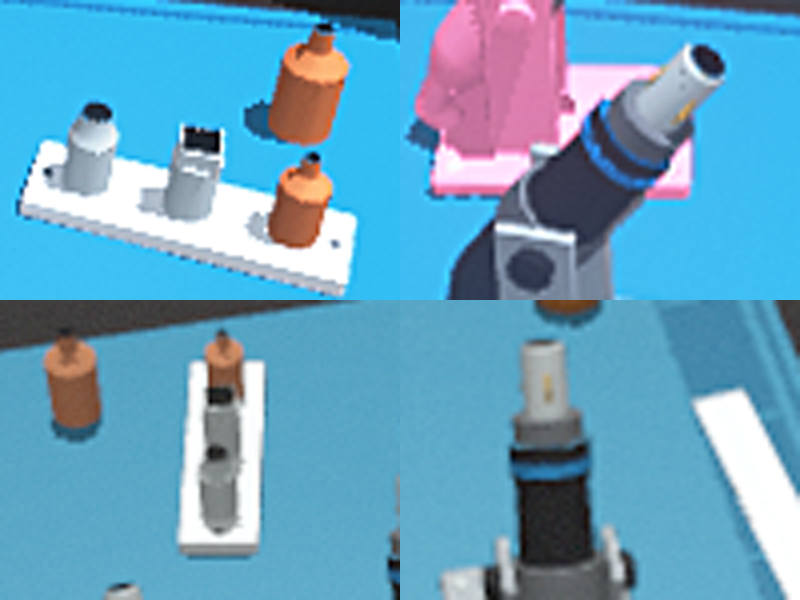

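```bash
python3 -m jog '[80,-85,60,0,0,-0.12,70, 160,-170,60,0,0,-0.25,70, 200,-210,60,0,0,-0.37,70, 225,-240,60,0,0,-0.5,70, 235,-265,60,0,0,-0.62,70, 235,-278,60,0,0,-0.75,70, 235,-278,60,0,0,-0.87,70, 235,-278,60,0,0,-1.0,70, 235,-278,60,0,0,-1.13,70, 235,-278,60,0,0,-1.13,70]'
```

```text
time_s: 2.08
position: [510.4, 307.7, 292.2]
ee_rot: [0.001, 0.708, 0.706, 0.001]
ft_force: [0.8, -0.6, 0.2]
width: 60.0
```

The crop confirms it: the smaller copper nozzle is on the rack's +y place, and the larger one stands off the rack. Now one look from close by, plus triangulation from the two fixed cameras.

```bash
cat > h.py <<'E'
from plant import state, eyes, workorder
import cv2, numpy as np
from scipy.optimize import least_squares
def cam(n):
    m=eyes.camera_model(n); return np.array(m["camera_matrix"]),np.array(m["extrinsics"])
def proj(c,P):
    K,E=c; p=K@(E[:3,:3]@np.asarray(P,float)+E[:3,3]); return p[:2]/p[2]
def tri(obs):  # [(cam,(u,v))]
    f=lambda P: np.concatenate([proj(c,P)-uv for c,uv in obs])
    r=least_squares(f,[550,100,80]); return r.x, np.abs(r.fun).max()
def onz(c,uv,z):
    K,E=c; R=E[:3,:3]; o=-R.T@E[:3,3]; d=R.T@np.linalg.solve(K,[uv[0],uv[1],1.]); return o+d*(z-o[2])/d[2]
def fi(c,q): return [(np.round(d["centre"],1).tolist(),round(d["score"],2)) for d in eyes.find_in(c,q)][:3]
E
python3 - <<'E'
from h import *
sc,si=cam("scene"),cam("side")
print("outlet",tri([(sc,(434.25,244.5)),(si,(250.5,148.75))]))
print("mouth",tri([(sc,(301.6,207.4)),(si,(299,184))]))
im=eyes.capture("wrist"); cv2.imwrite("pics/w1.png",im[:,:,::-1])
for q in ["slim_center","square_center","wide_center","rack"]: print(q,fi("wrist",q))
w=cam("wrist"); print(np.round(w[1],3).tolist())
for q in ["slim_center"]:
  for d in eyes.outline_of("wrist",q):
    ys,xs=np.nonzero(d["mask"]); print(d["score"],xs.min(),xs.max(),ys.min(),ys.max(),xs.mean(),ys.mean())
E
```

```text
outlet (array([545.39961001, 315.92628876,  71.38506168]), np.float64(0.6631519785749731))
mouth (array([621.32017757,  27.83056812, 199.95914589]), np.float64(0.7646907789415707))
slim_center [([433.1, 334.1, 60.0], 0.87), ([684.0, 257.0, 37.9], 0.51)]
square_center [([530.0, 265.6, 66.4], 0.63)]
wide_center []
rack [([536.0, 277.3, 16.0], 0.83)]
[[1.0, 0.013, 0.0, -509.531], [0.012, -0.965, 0.262, 246.145], [0.004, -0.262, -0.965, 516.319], [0.0, 0.0, 0.0, 1.0]]
0.8 194 229 150 182 211.38779956427015 165.64161220043573
0.65 287 310 167 191 298.47751605995717 179.34475374732335
```

View pics/w1.png

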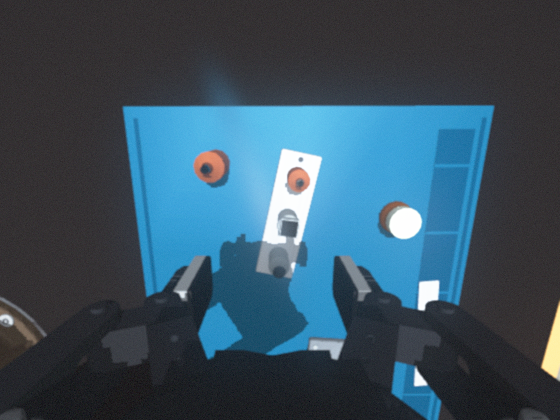

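Wrist view: rack slim nozzle outlet at about (299,183), big look-alike at (209,167), square at (289,227), wide at (281,263).

```bash
python3 - <<'E'
from h import *
w=cam("wrist")
o=onz(w,(299.3,183.),74); print(o, onz(w,(288.5,229),67), onz(w,(300.5,158.5),14)); print(state()["position"])
E
```

```text
[537.79999902 323.20653352  74.        ] [526.91317428 263.33534107  67.        ] [543.7743142  347.40574191  14.        ]
[505.65121001 313.56165105 291.1456643 ]
```

```bash
python3 -m jog '[16,5,-45,0,0,0,70, 32,10,-85,0,0,0,70, 32,10,-120,0,0,0,70, 32,10,-150,0,0,0,70, 32,10,-150,0,0,0,70, 32,10,-150,0,0,0,70]'
python3 - <<'E'
from h import *
s=state(); print(s["position"],s["joints"])
im=eyes.capture("wrist"); cv2.imwrite("pics/w2.png",im[:,:,::-1])
w=cam("wrist"); print(np.round(w[1],3).tolist())
for d in eyes.outline_of("wrist","slim_center"):
    ys,xs=np.nonzero(d["mask"]); print(d["score"],xs.min(),xs.max(),ys.min(),ys.max(),xs.mean(),ys.mean())
print(fi("wrist","slim_center"))
E
```

```text
time_s: 2.88
position: [537.0, 323.0, 140.4]
ee_rot: [-0.001, 0.703, 0.711, -0.002]
ft_force: [0.4, 0.5, 0.7]
width: 60.2
[536.95193396 323.03011377 140.38788175] [4.93177656e-01 5.48343874e-01 1.73317216e+00 9.86680794e-05
 8.63466558e-01 4.81270205e-01]
[[1.0, 0.012, 0.001, -542.008], [0.011, -0.965, 0.262, 294.978], [0.004, -0.262, -0.965, 375.056], [0.0, 0.0, 0.0, 1.0]]
0.77 265 301 201 245 282.35950110051357 223.5509904622157
0.6 113 182 173 229 146.6025459688826 200.4052333804809
[([541.7, 324.6, 56.4], 0.91), ([439.8, 336.4, 56.2], 0.77)]
```

View pics/w2.png

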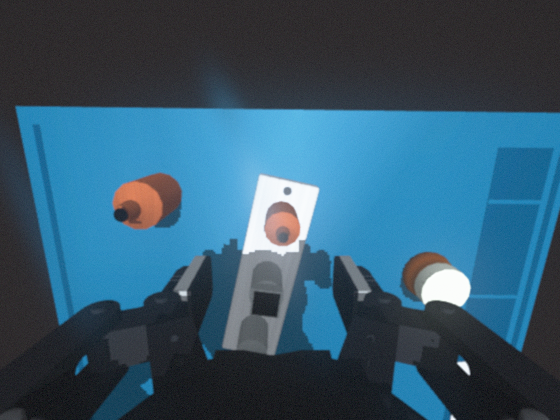

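Slim outlet now at (283,236), between the jaws (tips at 211 and 334); nothing in the fingers' way.

```bash
python3 - <<'E'
from h import *
w=cam("wrist"); print(onz(w,(283,236.5),74), onz(w,(288,190),14))
E
```

```text
[547.52784372 316.66732907  74.        ] [553.8912977  340.73656175  14.        ]
```

```bash
python3 -m jog '[9,-6,-20,0,0,0,70, 9,-6,-45,0,0,0,70, 9,-6,-75,0,0,0,70, 9,-6,-100,0,0,0,70, 9,-6,-117,0,0,0,70, 9,-6,-117,0,0,0,70, 9,-6,-117,0,0,0,70]'
python3 - <<'E'
from h import *
s=state(); print(s["position"],s["ft_force"])
im=eyes.capture("wrist"); cv2.imwrite("pics/w3.png",im[:,:,::-1])
E
```

```text
time_s: 3.62
position: [548.0, 317.1, 25.7]
ee_rot: [0.0, 0.703, 0.711, 0.001]
ft_force: [-0.7, 0.8, 0.0]
width: 59.7
[548.04004736 317.09808356  25.68920716] [-0.6795192   0.78183343  0.02309466]
```

View pics/w3.png

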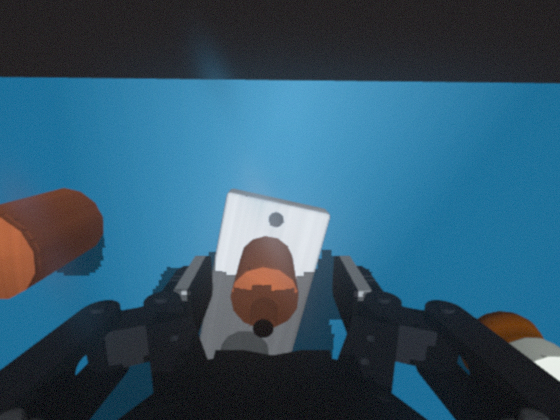

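```bash
python3 -m jog '[0,0,0,0,0,0,20, 0,0,0,0,0,0,20, 0,0,0,0,0,0,20, 0,0,0,0,0,0,20, 0,0,0,0,0,0,20, 0,0,0,0,0,0,20]'
python3 - <<'E'
from h import *
s=state(); print(s["position"],s["ft_force"])
im=eyes.capture("wrist"); w=cam("wrist"); cv2.imwrite("pics/w4.png",im[:,:,::-1])
hsv=cv2.cvtColor(im,cv2.COLOR_RGB2HSV); 
# dark outlet hole near (265,327): print centre
g=im.sum(2)[305:350,240:300]; print(np.round(g[::5,::6]/3).astype(int))
for z in (74,): print(onz(w,(263,327),z))
print(proj(w,(547,317,74)))
E
```

```text
time_s: 4.17
position: [548.4, 317.2, 26.1]
ee_rot: [0.0, 0.704, 0.711, 0.001]
ft_force: [-2.2, -1.2, 14.1]
width: 27.1
[548.38084544 317.15762957  26.13457398] [-2.24637965 -1.22694483 14.09138662]
[[ 47  66  64  65  59  63  64  58  64  63]
 [ 33  65  61  62  54  58  59  56  64  64]
 [ 34  74  65  59  58  56  58  59  63  63]
 [ 50 121  63  57  58  20  32  55  62  74]
 [ 87 113 121  99  24  28  19  49 107 113]
 [101 108 115 115  30  22  24  73 110 106]
 [ 76  79  77  84 113  32  36 114 114 105]
 [ 76  75  77  75  97 110 118 108 116  79]
 [ 77  78  75  76  76 115 117 112 114  56]]
[544.67032571 316.05071831  74.        ]
[269.50577007 324.7447796 ]
```

```bash
python3 -m jog '[0,0,12,0,0,0,20, 0,0,30,0,0,0,20, 0,0,60,0,0,0,20, 0,0,95,0,0,0,20, 0,0,130,0,0,0,20, 10,-20,160,0,0,0,20, 20,-50,185,0,0,0,20, 25,-75,205,0,0,0,20, 30,-100,225,0,0,0,20, 35,-120,235,0,0,0,20, 35,-120,235,0,0,0,20, 35,-120,235,0,0,0,20]' && python3 -m jog '[6,-20,0,-0.08,0,0,20, 12,-40,0,-0.16,0,0,20, 18,-60,0,-0.24,0,0,20, 24,-80,0,-0.32,0,0,20, 30,-100,0,-0.40,0,0,20, 36,-115,0,-0.48,0,0,20, 39,-128,0,-0.55,0,0,20, 39,-128,0,-0.611,0,0,20, 39,-128,0,-0.611,0,0,20, 39,-128,0,-0.611,0,0,20, 39,-128,0,-0.611,0,0,20]'
python3 - <<'E'
from h import *
s=state(); print(s["position"],s["ee_rot"],s["joints"],s["ft_force"],s["width"])
im=eyes.capture("wrist"); w=cam("wrist"); print(np.round(w[1],4).tolist()); cv2.imwrite("pics/w5.png",cv2.resize(im[:,:,::-1],(800,600)))
np.save("pics/w5cam.npy",w[1])
print(fi("wrist","barrel"),fi("wrist","slim_center"))
for c in ("scene","side"): cv2.imwrite(f"pics/{c}5.png",eyes.capture(c)[:,:,::-1])
E
```

```text
time_s: 5.22
position: [582.9, 195.8, 261.0]
ee_rot: [0.001, 0.704, 0.71, 0.001]
ft_force: [0.9, -0.2, -0.4]
width: 26.7
time_s: 6.13
position: [621.2, 69.4, 259.2]
ee_rot: [0.211, 0.671, 0.678, -0.213]
ft_force: [-0.1, 0.1, 0.4]
width: 26.8
[621.24319504  69.44325679 259.19581412] [ 0.21090052  0.67092415  0.67825372 -0.21296395] [ 0.38177219  0.56168677  1.55462038 -0.57918318  1.3245656   0.60226656] [-0.05189949  0.14247107  0.35632423] 26.819247508515613
[[0.9999, 0.0091, -0.0044, -620.5202], [0.0092, -0.6414, 0.7672, -134.2067], [0.0041, -0.7672, -0.6414, 371.682], [0.0, 0.0, 0.0, 1.0]]
[([443.0, -34.3, 177.8], 0.81), ([613.4, 20.0, 177.3], 0.79)] [([624.1, 93.3, 280.7], 0.94)]
```

View pics/w5.png

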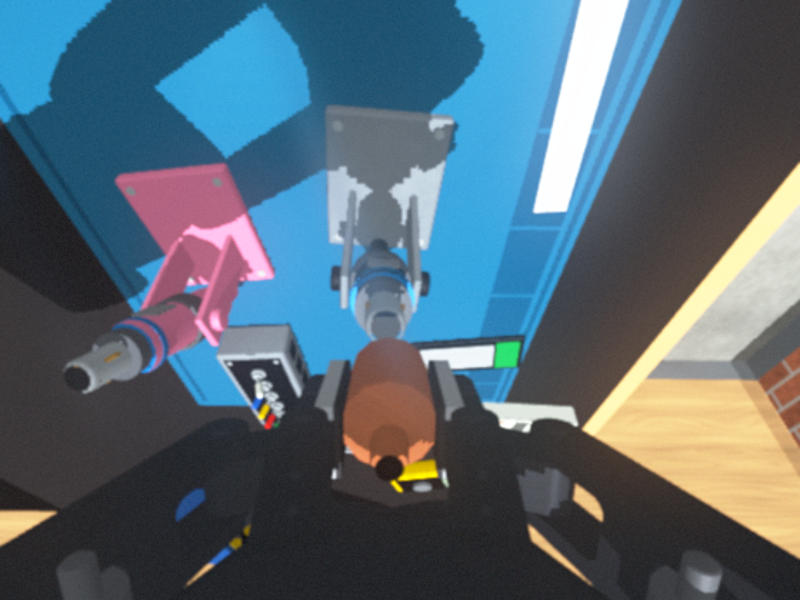

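The nozzle is held straight. The grey collar shows at (385,315) in the 800-px picture, with the barrel itself hidden behind the nozzle. I'll side-step so the barrel shows.

```bash
python3 -m jog '[0,-13,15,0,0,0,20, 0,-26,30,0,0,0,20, 0,-38,46,0,0,0,20, 0,-38,46,0,0,0,20, 0,-38,46,0,0,0,20, 0,-38,46,0,0,0,20]'
python3 - <<'E'
from h import *
K=cam("wrist")[0]; w5=(K,np.load("pics/w5cam.npy")); f=.7
c=[onz(w5,np.array(p)*f,12) for p in [(329,107),(455,119),(428,248),(331,241)]]
print(np.round(c,1)); 
for i in range(4): d=c[(i+1)%4]-c[i]; print(np.linalg.norm(d),np.degrees(np.arctan2(d[1],d[0])))
im=eyes.capture("wrist"); w=cam("wrist"); print(state()["position"]); np.save("pics/w6cam.npy",w[1])
cv2.imwrite("pics/w6.png",im[:,:,::-1])
cv2.imwrite("pics/w6c.png",cv2.resize(im[100:310,150:430,::-1],(800,600),interpolation=cv2.INTER_CUBIC))
E
```

```text
time_s: 6.88
position: [621.2, 30.8, 304.9]
ee_rot: [0.211, 0.671, 0.678, -0.214]
ft_force: [-0.6, 0.8, -1.2]
width: 27.2
[[575.1  50.8  12. ]
 [671.3  42.6  12. ]
 [660.9 -90.1  12. ]
 [564.3 -82.1  12. ]]
96.50981117081047 -4.865878967494374
133.12326218900947 -94.46523480041527
96.96422393177234 175.27375898318832
133.3571751147763 85.33894876642546
[621.09671472  30.94551434 304.51924699]
```

View pics/w6c.png

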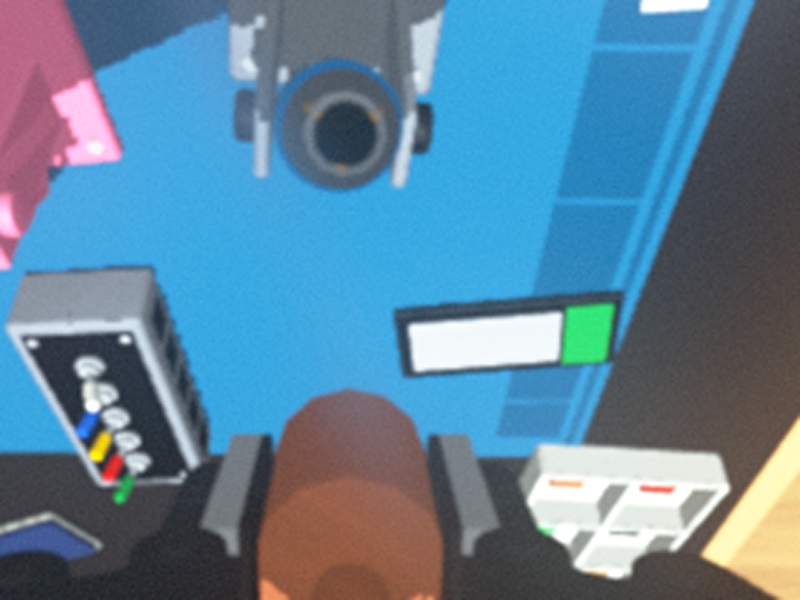

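Clear view: barrel mouth centre at crop (345,134) inside the collar, leaf springs visible, nozzle foot edge at (350,392). The plate back-projects to 97 x 133 mm (100 x 135 given), stand −x azimuth 85.4°. I'll overlay the model to check position.

```bash
cat > ov.py <<'E'
from h import *
from scipy.spatial.transform import Rotation as Ro
def axis(az): az=np.radians(az); s,c=np.sin(np.radians(35)),np.cos(np.radians(35)); return np.array([s*np.cos(az),s*np.sin(az),c])
def circ(o,a,r,n=72):
    y=np.cross([0,0,1],a); y/=np.linalg.norm(y); x=np.cross(y,a); t=np.linspace(0,2*np.pi,n)
    return [o+r*(np.cos(q)*x+np.sin(q)*y) for q in t]
def draw(im,c,P,col,s,off): 
    p=np.array([(proj(c,q)-off)*s for q in P]); cv2.polylines(im,[np.round(p*8).astype(np.int32)],True,col,1,cv2.LINE_AA,3)
def tool():
    s=state(); return np.array(s["position"]), Ro.from_quat(np.array(s["ee_rot"]),scalar_first=True).as_matrix()
E
python3 - <<'E'
from ov import *
K=cam("wrist")[0]; w=(K,np.load("pics/w6cam.npy")); sc,si=cam("scene"),cam("side")
s=800/280; off=np.array([150,100]); uv=np.array([345,134])/s+off
R=w[1][:3,:3]; print("cam",-R.T@w[1][:3,3])
M,e=tri([(sc,(301.6,207.4)),(si,(299,184)),(w,uv)]); print("tri3",M,e)
for n,o in [("side",[(si,(299,184)),(w,uv)]),("scene",[(sc,(301.6,207.4)),(w,uv)])]: print(n,tri(o))
a=axis(85.4); im=cv2.imread("pics/w6c.png")
for o,r,col in [(M,9,(0,255,0)),(M-3*a,11,(0,255,0)),(M-36*a,17.5,(0,255,255))]: draw(im,w,circ(o,a,r),col,s,off)
p,T=tool(); z=T[:,2]; print("tool z",z,"-a",-a, "tool y",T[:,1])
F=p+12*z
draw(im,w,circ(F,-z,14.5),(255,0,255),s,off); draw(im,w,circ(F-40*z,-z,14.5),(255,0,255),s,off); draw(im,w,circ(F-60*z,-z,5),(255,0,255),s,off)
cv2.imwrite("pics/ov1.png",im)
E
```

```text
cam [620.05824922 166.71529689 383.37410376]
tri3 [619.51793666  27.00015752 200.07914951] 1.2814982698659492
side (array([619.53691114,  25.9872584 , 199.04050709]), np.float64(1.187147203853442))
scene (array([619.34082678,  27.80910343, 201.07480872]), np.float64(0.505513814856215))
tool z [-6.82199655e-04 -5.73470348e-01 -8.19226034e-01] -a [-0.04600021 -0.57172888 -0.81915204] tool y [ 0.99994509  0.00817562 -0.00655574]
```

View pics/ov1.png

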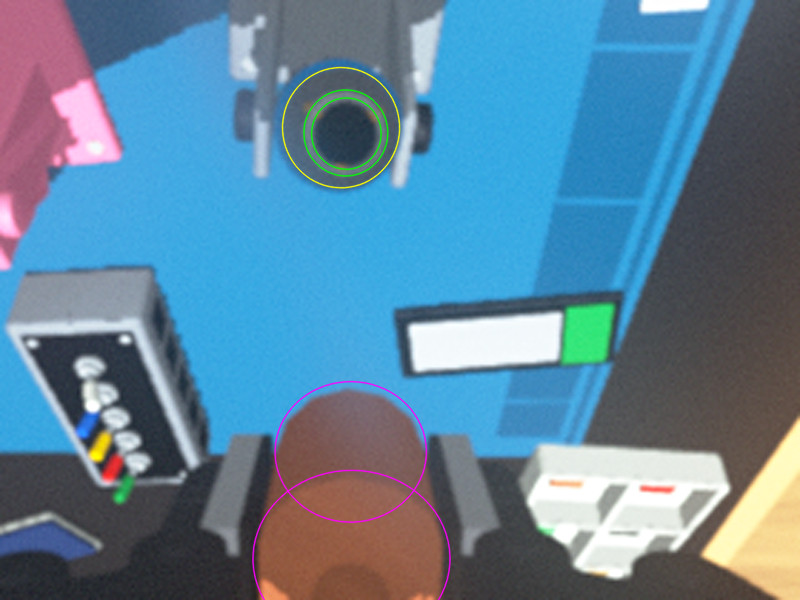

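The barrel overlay (green and yellow) fits. The nozzle sits about 1.5 mm toward tool −x from nominal, which the pick view also showed. I'll align the azimuth (−0.08 rad) and move on-axis to 8 mm above the mouth.

```bash
python3 -m jog '[0,7,-12,0,0,-0.03,20, 0.3,14,-28,0,0,-0.06,20, 0.6,21,-46,0,0,-0.08,20, 0.6,27.4,-63.5,0,0,-0.08,20, 0.6,27.4,-63.5,0,0,-0.08,20, 0,21,-72.5,0,0,-0.08,20, -0.5,15,-81,0,0,-0.08,20, -0.9,9,-89.7,0,0,-0.08,20, -0.9,9,-89.7,0,0,-0.08,20, -0.9,9,-89.7,0,0,-0.08,20]'
python3 - <<'E'
from ov import *
p,T=tool(); a=axis(85.4); M=np.array([619.5,27,200.1]); F=p+12*T[:,2]-1.5*T[:,0]; d=F-M; print(p,T[:,2],"h",d@a,"perp",d-(d@a)*a, state()["ft_force"])
o=[]
for c,(x,y) in (("scene",(301,205)),("side",(299,180))):
    im=eyes.capture(c)[:,:,::-1]; o.append(cv2.resize(im[y-30:y+30,x-20:x+20],(400,600),interpolation=cv2.INTER_CUBIC))
cv2.imwrite("pics/fit1.png",np.hstack(o))
E
```

```text
time_s: 7.77
position: [620.3, 38.7, 215.6]
ee_rot: [0.203, 0.698, 0.65, -0.222]
ft_force: [-0.2, 0.2, -0.1]
width: 26.4
[620.25734443  38.70342907 215.59370371] [-0.04670184 -0.57198746 -0.81893179] h 7.41829445175522 perp [-0.22823161 -0.62723685  0.45059782] [-0.16636255  0.18382847 -0.0658649 ]
```

View pics/fit1.png

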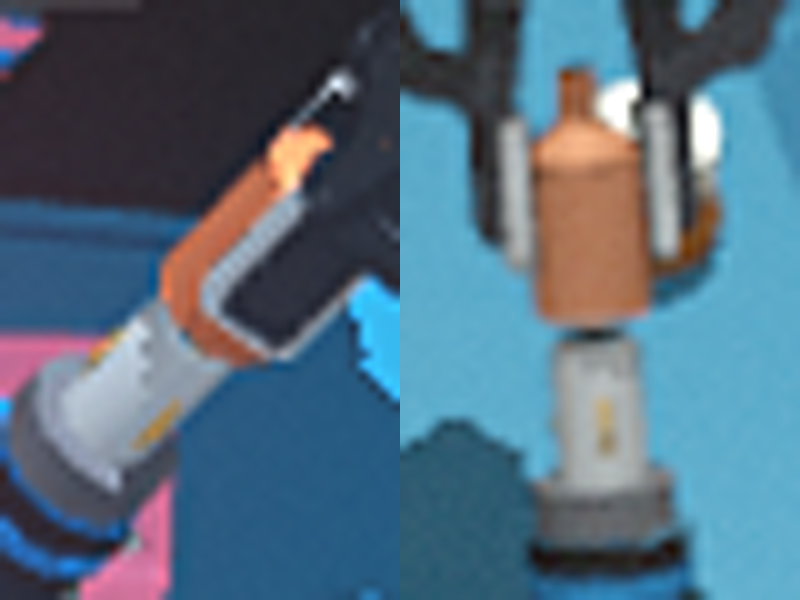

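The nozzle is coaxial above the mouth in both views (side: foot x≈592 against barrel 597, about 1 mm). Advancing slowly.

```bash
python3 -m jog '[-0.1,-1.1,-1.6,0,0,0,20, -0.2,-2.3,-3.3,0,0,0,20, -0.3,-3.4,-4.9,0,0,0,20, -0.4,-4.6,-6.6,0,0,0,20, -0.5,-5.7,-8.2,0,0,0,20, -0.6,-6.9,-9.8,0,0,0,20, -0.6,-8,-11.5,0,0,0,20, -0.7,-9.2,-13.1,0,0,0,20, -0.7,-9.2,-13.1,0,0,0,20, -0.7,-9.2,-13.1,0,0,0,20]'
cat > fit.py <<'E'
from ov import *
p,T=tool(); a=axis(85.4); M=np.array([619.5,27,200.1]); F=p+12*T[:,2]-1.5*T[:,0]; d=F-M; f=np.array(state()["ft_force"])
print("h",(d@a).round(2),"perp",(d-(d@a)*a).round(2),"f axial",(f@a).round(2),"f",f.round(2),"lat",(f-(f@a)*a).round(2), "tq",np.round(state()["ft_torque"],2))
E
python3 fit.py
```

```text
time_s: 8.7
position: [619.8, 30.3, 202.4]
ee_rot: [0.203, 0.698, 0.65, -0.222]
ft_force: [1.4, -0.1, 0.1]
width: 26.8
h -8.22 perp [ 0.01 -0.06  0.04] f axial 0.08 f [ 1.4  -0.05  0.06] lat [ 1.39 -0.1  -0.01] tq [ 0.26 -0.03  0.01]
```

```bash
python3 -m jog '[-0.1,-1.1,-1.6,0,0,0,20, -0.2,-2.3,-3.3,0,0,0,20, -0.3,-3.4,-4.9,0,0,0,20, -0.4,-4.6,-6.6,0,0,0,20, -0.5,-5.7,-8.2,0,0,0,20, -0.6,-6.9,-9.8,0,0,0,20, -0.6,-8,-11.5,0,0,0,20, -0.7,-9.2,-13.1,0,0,0,20, -0.7,-9.2,-13.1,0,0,0,20]'; python3 fit.py
```

```text
time_s: 9.45
position: [618.9, 20.9, 189.0]
ee_rot: [0.203, 0.698, 0.65, -0.222]
ft_force: [0.1, -2.1, -0.4]
width: 26.9
h -24.6 perp [-0.12 -0.17  0.13] f axial -1.55 f [ 0.06 -2.14 -0.4 ] lat [ 0.13 -1.26  0.87] tq [ 0.05  0.02 -0.01]
```

```bash
python3 -m jog '[-0.1,-1.1,-1.6,0,0,0,20, -0.2,-2.3,-3.3,0,0,0,20, -0.3,-3.4,-4.9,0,0,0,20, -0.4,-4.6,-6.6,0,0,0,20, -0.4,-5.1,-7.4,0,0,0,20, -0.4,-5.1,-7.4,0,0,0,20, -0.4,-5.1,-7.4,0,0,0,20]'; python3 fit.py
```

```text
time_s: 10.03
position: [618.6, 16.0, 181.9]
ee_rot: [0.203, 0.698, 0.65, -0.222]
ft_force: [0.1, -2.0, -0.7]
width: 27.1
h -33.25 perp [ 0.02 -0.09  0.06] f axial -1.67 f [ 0.13 -1.96 -0.68] lat [ 0.21 -1.    0.69] tq [0.04 0.02 0.04]
```

```bash
python3 -m jog '[0,-0.6,-0.8,0,0,0,20, -0.1,-1.1,-1.6,0,0,0,20, -0.1,-1.1,-1.6,0,0,0,20]'; python3 fit.py;  python3 -m jog '[0,-0.6,-0.8,0,0,0,20, 0,-0.6,-0.8,0,0,0,20]'; python3 fit.py
```

```text
time_s: 10.28
position: [618.7, 15.8, 181.6]
ee_rot: [0.203, 0.698, 0.65, -0.221]
ft_force: [-6.4, 8.8, 15.4]
width: 27.1
h -33.62 perp [ 0.16 -0.07  0.04] f axial 17.33 f [-6.39  8.77 15.4 ] lat [-7.19 -1.14  1.2 ] tq [-0.06  0.94 -0.64]
time_s: 10.45
position: [618.8, 15.7, 181.5]
ee_rot: [0.203, 0.698, 0.65, -0.221]
ft_force: [-9.4, 16.3, 26.1]
width: 26.8
h -33.71 perp [ 0.27 -0.11  0.06] f axial 30.26 f [-9.41 16.25 26.12] lat [-10.8   -1.05   1.34] tq [-0.1   1.47 -1.  ]
```

```bash
python3 -m jog '[0,-0.6,-0.8,0,0,0,20, 0,-0.6,-0.8,0,0,0,20]'; python3 fit.py; python3 -m jog '[0,-0.6,-0.8,0,0,0,20, 0,-0.6,-0.8,0,0,0,20]'; python3 fit.py
python3 - <<'E'
from h import *
o=[]
for c,(x,y) in (("scene",(295,212)),("side",(299,192))):
    im=eyes.capture(c)[:,:,::-1]; o.append(cv2.resize(im[y-30:y+30,x-20:x+20],(400,600),interpolation=cv2.INTER_CUBIC))
cv2.imwrite("pics/fit2.png",np.hstack(o))
E
```

```text
time_s: 10.62
position: [618.9, 15.7, 181.4]
ee_rot: [0.203, 0.698, 0.65, -0.221]
ft_force: [-12.4, 22.8, 37.6]
width: 27.0
h -33.8 perp [ 0.34 -0.05  0.01] f axial 43.3 f [-12.41  22.81  37.63] lat [-14.4   -1.95   2.17] tq [-0.11  2.14 -1.47]
time_s: 10.78
position: [618.9, 15.6, 181.3]
ee_rot: [0.203, 0.698, 0.65, -0.22]
ft_force: [-17.1, 30.1, 46.8]
width: 26.8
h -33.94 perp [ 0.4  -0.04  0.01] f axial 54.79 f [-17.06  30.15  46.8 ] lat [-19.58  -1.18   1.92] tq [-0.12  2.75 -1.84]
```

Hard contact; that last pair of steps pressed more than needed. Relaxing now, then checking that it is home.

```bash
python3 -m jog '[0.1,1.2,1.7,0,0,0,20, 0.2,2.2,3.1,0,0,0,20, 0.2,2.2,3.1,0,0,0,20, 0.2,2.2,3.1,0,0,0,20]'; python3 fit.py
```

```text
time_s: 11.22
position: [619.0, 15.9, 181.6]
ee_rot: [0.203, 0.698, 0.65, -0.222]
ft_force: [-4.7, 7.2, 12.7]
width: 26.9
h -33.57 perp [ 0.42 -0.03  0.  ] f axial 14.32 f [-4.69  7.25 12.69] lat [-5.35 -0.94  0.96] tq [ 0.03  0.61 -0.45]
```

View pics/fit2.png

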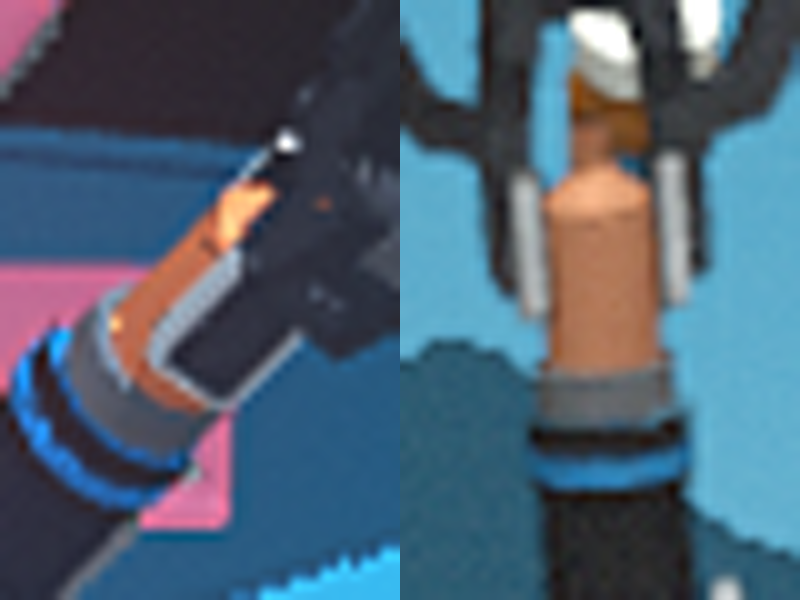

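Both views show the copper foot flush on the grey collar, no barrel showing between. Release and retreat along the axis.

```bash
python3 -m jog '[0,0.3,0.4,0,0,0,20, 0,0.3,0.4,0,0,0,55, 0,0.3,0.4,0,0,0,55, 0,0.3,0.4,0,0,0,55, 0,0.3,0.4,0,0,0,55, 0.3,3,4.3,0,0,0,55, 0.7,9,13,0,0,0,55, 1.5,18,26,0,0,0,55, 2.4,30,43,0,0,0,55, 3.7,45.8,65.5,0,0,0,55, 3.7,45.8,85,0,0,0,55, 3.7,45.8,110,0,0,0,55]'
python3 - <<'E'
from ov import *
print(state()["ft_force"])
o=[]
for c,(x,y) in (("scene",(295,212)),("side",(299,192))):
    im=eyes.capture(c)[:,:,::-1]; cv2.imwrite(f"pics/{c}8.png",im)
sc,si=cam("scene"),cam("side"); a=axis(85.4); M=np.array([619.5,27,200.1])
# outlet seen vs predicted for home
T=M-36*a+60*a; print("pred outlet",proj(sc,T).round(1),proj(si,T).round(1))
for c in ("scene","side"):
  for d in eyes.outline_of(c,"slim_center"):
    ys,xs=np.nonzero(d["mask"]); print(c,round(d["score"],2),xs.min(),xs.max(),ys.min(),ys.max())
  print(fi(c,"slim_center"),fi(c,"switchbox"),fi(c,"blue_tip"),fi(c,"green_tip"))
E
```

```text
time_s: 12.22
position: [622.3, 62.6, 292.1]
ee_rot: [0.203, 0.697, 0.651, -0.222]
ft_force: [1.0, -0.5, -0.3]
width: 47.0
[ 1.0039457  -0.53112921 -0.30072998]
pred outlet [307.5 200.3] [297.  173.9]
scene 0.71 423 442 211 240
scene 0.55 286 309 199 222
[([628.8, 24.0, 197.6], 0.71), ([449.1, 329.9, 41.0], 0.65)] [] [([546.2, 274.1, 13.5], 0.16)] []
side 0.72 206 220 148 171
side 0.57 293 305 173 198
[([431.7, 322.7, 44.8], 0.58), ([624.4, 14.4, 202.0], 0.52)] [([460.8, -342.4, 44.8], 0.7)] [] []
```

The nozzle stayed home after release: its outlet sits at the predicted pixel in both fixed views. Now over to the switch box.

```bash
python3 -m jog '[-15,-30,5,0.05,0,0,20, -30,-62,5,0.1,-0.01,0,0, -46,-95,5,0.16,-0.01,0,0, -62,-130,5,0.22,-0.02,0,0, -78,-165,0,0.29,-0.02,0,0, -94,-200,-8,0.36,-0.03,0,0, -110,-235,-15,0.43,-0.03,0,0, -126,-270,-20,0.50,-0.04,0,0, -142,-305,-25,0.56,-0.04,0,0, -160,-335,-30,0.609,-0.049,0,0, -160,-335,-35,0.609,-0.049,0,0, -160,-335,-35,0.609,-0.049,0,0]' && python3 -m jog '[0,0,0,0,0,0,0, 0,0,0,0,0,0,0, 0,0,0,0,0,0,0]'
python3 - <<'E'
from ov import *
p,T=tool(); print(p,T[:,1],T[:,2],state()["joints"].round(2) if hasattr(state()["joints"],'round') else state()["joints"])
im=eyes.capture("wrist"); w=cam("wrist"); np.save("pics/w9cam.npy",w[1]); cv2.imwrite("pics/w9.png",im[:,:,::-1])
for q in ["switchbox","blue_tip","green_tip"]: print(q,fi("wrist",q))
hsv=cv2.cvtColor(im,cv2.COLOR_RGB2HSV).astype(int)
for n,lo,hi in [("blue",110,130),("green",45,80),("red",0,6),("yellow",22,34)]:
    m=((hsv[...,0]>=lo)&(hsv[...,0]<=hi)&(hsv[...,1]>150)&(hsv[...,2]>90)).astype(np.uint8)
    k,l,st,ce=cv2.connectedComponentsWithStats(m)
    print(n,[(ce[i].round(1).tolist(),st[i,:5].tolist()) for i in range(1,k) if st[i,4]>15][:6])
E
```

```text
time_s: 13.82
position: [460.1, -277.1, 255.0]
ee_rot: [-0.001, 0.734, 0.679, -0.0]
ft_force: [-0.1, 0.9, -0.0]
width: -0.3
time_s: 14.07
position: [463.4, -272.4, 256.4]
ee_rot: [0.0, 0.731, 0.683, -0.0]
ft_force: [-0.8, 0.2, 0.8]
width: -0.0
[ 463.35908951 -272.4116915   256.39039624] [ 9.97716166e-01 -6.75447025e-02  4.05989900e-04] [ 3.77186630e-04 -4.39185194e-04 -9.99999832e-01] [-0.59  0.3   1.82 -0.    1.02 -0.52]
switchbox [([465.1, -284.4, 52.9], 0.94)]
blue_tip [([456.1, -293.8, 83.7], 0.37)]
green_tip []
blue []
green [([519.3, 177.5], [507, 152, 26, 52, 1208]), ([522.9, 347.7], [519, 346, 8, 5, 30]), ([506.0, 355.2], [497, 350, 19, 12, 185])]
red []
yellow []
```

View pics/w9.png

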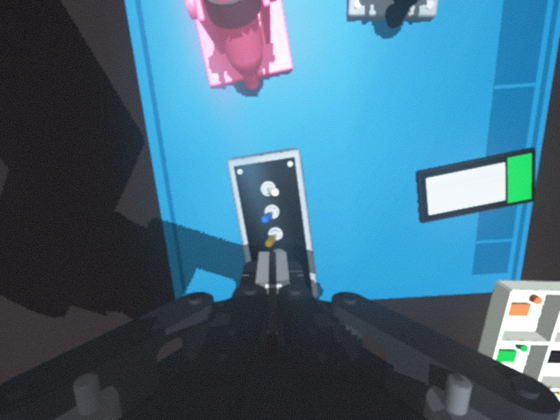

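White tip at (274,191), blue (266,217), yellow (270,241); red and green lie behind the fingers. That matches the earlier order white-blue-yellow-red-green, and blue leans −x (off).

```bash
cat > tips.py <<'E'
from ov import *
def blobs(im,roi):
    x0,y0,x1,y1=roi; s=im[y0:y1,x0:x1]; hsv=cv2.cvtColor(s,cv2.COLOR_RGB2HSV).astype(int); out={}
    for n,lo,hi in [("blue",110,130),("green",45,85),("red",0,8),("yellow",14,34)]:
        m=((hsv[...,0]>=lo)&(hsv[...,0]<=hi)&(hsv[...,1]>110)&(hsv[...,2]>50)).astype(np.uint8)
        k,l,st,ce=cv2.connectedComponentsWithStats(m)
        out[n]=[((ce[i]+[x0,y0]).round(1).tolist(),int(st[i,4])) for i in range(1,k) if st[i,4]>12]
    return out
E
python3 - <<'E'
from tips import *
im=cv2.imread("pics/w9.png")[:,:,::-1].copy(); w=(cam("wrist")[0],np.load("pics/w9cam.npy"))
print(blobs(im,(245,165,300,252)))
for n,uv,z in [("whiteP",(268,188),53),("blueP",(271,212),53),("yelP",(275,234),53),("blue",(266,217),83),("yel",(270,241),83),("white",(274.5,191),83),("scr",(240,171),50),("scr",(290,162),50)]: print(n,onz(w,uv,z).round(1))
E
```

```text
{'blue': [], 'green': [], 'red': [], 'yellow': [([268.8, 242.6], 40)]}
whiteP [ 459.1 -266.5   53. ]
blueP [ 460.6 -295.2   53. ]
yelP [ 463.6 -322.8   53. ]
blue [ 455.4 -292.7   83. ]
yel [ 457.9 -320.4   83. ]
white [ 466.4 -265.    83. ]
scr [ 428.4 -245.3   50. ]
scr [ 486.1 -238.9   50. ]
```

```bash
python3 -m jog '[-12,-8,-40,0,0,0.08,0, -24,-16,-80,0,0,0.164,0, -34,-24,-110,0,0,0.164,0, -34,-24,-126,0,0,0.164,0, -34,-24,-126,0,0,0.164,0, -34,-24,-145,0,0,0.164,0, -34,-24,-165,0,0,0.164,0, -34,-24,-183,0,0,0.164,0, -34,-24,-183,0,0,0.164,0, -34,-24,-183,0,0,0.164,0]' && python3 -m jog '[3,0.3,0,0,0,0,0, 6,0.6,0,0,0,0,0, 9,0.9,0,0,0,0,0, 12,1.2,0,0,0,0,0, 14,1.4,0,0,0,0,0, 16,1.6,0,0,0,0,0, 18,1.8,0,0,0,0,0, 18,1.8,0,0,0,0,0]'
python3 - <<'E'
from tips import *
p,T=tool(); print(p,T[:,1]); im=eyes.capture("wrist"); cv2.imwrite("pics/wA.png",im[:,:,::-1]); print(blobs(im,(150,100,420,330)))
E
```

```text
time_s: 15.1
position: [429.1, -297.5, 73.8]
ee_rot: [-0.0, 0.673, 0.74, 0.0]
ft_force: [0.1, -0.3, 0.3]
width: 0.3
time_s: 15.77
position: [446.9, -296.0, 73.1]
ee_rot: [0.0, 0.673, 0.74, 0.0]
ft_force: [-1.1, 0.1, 1.8]
width: 0.3
[ 446.93989508 -296.02457086   73.12379776] [9.95583124e-01 9.38833344e-02 4.03070888e-04]
{'blue': [([305.4, 264.0], 74), ([303.3, 276.2], 29), ([311.9, 282.8], 13)], 'green': [], 'red': [], 'yellow': []}
```

```bash
python3 -m jog '[2,0.2,0,0,0,0,0, 4,0.4,0,0,0,0,0, 6,0.6,0,0,0,0,0, 6,0.6,0,0,0,0,0]'
```

```text
time_s: 16.15
position: [452.6, -295.3, 72.9]
ee_rot: [-0.0, 0.673, 0.74, -0.0]
ft_force: [-2.4, -1.8, 0.9]
width: 0.6
```

```bash
python3 -m jog '[1.5,0.1,0,0,0,0,0, 3,0.3,0,0,0,0,0, 3,0.3,0,0,0,0,0]'
```

```text
time_s: 16.4
position: [453.6, -294.8, 72.7]
ee_rot: [-0.002, 0.673, 0.74, -0.001]
ft_force: [-16.1, -7.5, 4.4]
width: 0.0
```

```bash
python3 -m jog '[-8,-0.8,0,0,0,0,0, -24,-2.4,0,0,0,0,0, -24,-2.4,25,0,0,0,0, -24,-12,60,0,0,0,0, -15,-35,95,0,0,0,0, -5,-60,130,0,0,0,0, -5,-75,165,0,0,0,0, -5,-75,180,0,0,0,0, -5,-75,180,0,0,0,0, -5,-75,180,0,0,0,0, -5,-75,180,0,0,0,0]'
python3 - <<'E'
from tips import *
im=eyes.capture("wrist"); w=cam("wrist"); p,T=tool(); print(p); cv2.imwrite("pics/wB.png",im[:,:,::-1])
B=np.array([461.5,-294.5,56]); u=np.array([.096,-.995,0]); bx=np.array([.995,.096,0])
for n,k,s in [("white",-1,1),("blue",0,1),("yellow",1,-1),("red",2,-1),("green",3,-1)]:
    t=B+28*k*u+bx*8.2*s+[0,0,26.8]; print(n,"pred tip",t.round(1),proj(w,t).round(1))
x,y=proj(w,B+28*u).astype(int)
for n,l in blobs(im,(max(0,x-70),max(0,y-80),x+70,y+95)).items(): print(n,[(b,onz(w,b[0],82).round(1).tolist()) for b in l])
E
```

```text
time_s: 17.32
position: [450.1, -369.6, 252.4]
ee_rot: [-0.0, 0.673, 0.74, 0.0]
ft_force: [0.1, 1.5, 0.3]
width: -0.2
[ 450.00352229 -369.3278185   251.96233198]
white pred tip [ 467.  -265.9   82.8] [300.2  95.8]
blue pred tip [ 469.7 -293.7   82.8] [299.5 126.1]
yellow pred tip [ 456.  -323.1   82.8] [282.7 155.1]
red pred tip [ 458.7 -351.    82.8] [282.5 182.6]
green pred tip [ 461.4 -378.9   82.8] [282.3 209. ]
blue [(([300.1, 125.1], 14), [470.2, -292.7, 82.0])]
green [(([281.9, 207.8], 73), [460.9, -377.8, 82.0])]
red []
yellow [(([282.8, 154.6], 70), [456.2, -322.7, 82.0])]
```

Predicted and seen tips agree within 1 mm. Blue is now at its ON place (x 470), while green, yellow and the rest are unchanged. Same stroke for green.

```bash
python3 -m jog '[-14,-10.5,-40,0,0,0,0, -14,-10.5,-80,0,0,0,0, -14,-10.5,-115,0,0,0,0, -14,-10.5,-145,0,0,0,0, -14,-10.5,-165,0,0,0,0, -14,-10.5,-180,0,0,0,0, -14,-10.5,-180,0,0,0,0, -14,-10.5,-180,0,0,0,0]' && python3 -m jog '[3,0.3,0,0,0,0,0, 6,0.6,0,0,0,0,0, 9,0.9,0,0,0,0,0, 12,1.2,0,0,0,0,0, 14,1.4,0,0,0,0,0, 16,1.6,0,0,0,0,0, 18,1.8,0,0,0,0,0, 20,2,0,0,0,0,0, 22,2.2,0,0,0,0,0, 24,2.4,0,0,0,0,0, 24,2.4,0,0,0,0,0]'
```

```text
time_s: 18.03
position: [435.7, -379.6, 71.9]
ee_rot: [-0.002, 0.673, 0.74, 0.0]
ft_force: [0.4, -0.5, 0.9]
width: 0.1
time_s: 18.95
position: [460.1, -378.1, 72.9]
ee_rot: [-0.001, 0.673, 0.74, -0.0]
ft_force: [-7.7, -3.3, 4.8]
width: -0.0
```

```bash
python3 -m jog '[1,0.1,0,0,0,0,0, 1.5,0.1,0,0,0,0,0, 1.5,0.1,0,0,0,0,0]' && python3 -m jog '[-8,-0.8,0,0,0,0,0, -24,-2.4,0,0,0,0,0, -24,-2.4,25,0,0,0,0, -24,-5,60,0,0,0,0, -20,-5,95,0,0,0,0, -10,-5,130,0,0,0,0, -5,0,165,0,0,0,0, -5,0,180,0,0,0,0, -5,0,180,0,0,0,0, -5,0,180,0,0,0,0, -5,0,180,0,0,0,0]'
python3 - <<'E'
from tips import *
im=eyes.capture("wrist"); w=cam("wrist"); p,T=tool(); print(p,state()["ft_force"]); cv2.imwrite("pics/wC.png",im[:,:,::-1])
B=np.array([461.5,-294.5,56]); u=np.array([.096,-.995,0]); bx=np.array([.995,.096,0])
for n,k,s in [("white",-1,1),("blue",0,1),("yellow",1,-1),("red",2,-1),("green",3,1)]:
    t=B+28*k*u+bx*8.2*s+[0,0,26.8]; x,y=proj(w,t); print(n,"pred",t.round(1),(round(x),round(y)),"rgb at pred",im[int(y)-1:int(y)+2,int(x)-1:int(x)+2].reshape(-1,3).mean(0).round(), "rgb other state",end=" ")
    x,y=proj(w,t-2*bx*8.2*s); print(im[int(y)-1:int(y)+2,int(x)-1:int(x)+2].reshape(-1,3).mean(0).round())
x,y=proj(w,B+28*u).astype(int)
for n,l in blobs(im,(max(0,x-70),max(0,y-80),x+70,y+105)).items(): print(n,[(b,onz(w,b[0],82).round(1).tolist()) for b in l])
for c in ("scene","side"):
    eyes.capture(c)
    for d in eyes.outline_of(c,"slim_center"):
        ys,xs=np.nonzero(d["mask"]); print(c,round(d["score"],2),xs.min(),xs.max(),ys.min(),ys.max())
    print([(q,fi(c,q)[:2]) for q in ("wide_center","square_center","fluxjar","phone")])
E
```

```text
time_s: 19.2
position: [460.5, -378.0, 72.8]
ee_rot: [-0.001, 0.673, 0.74, -0.001]
ft_force: [-13.7, -4.6, 6.1]
width: -0.3
time_s: 20.12
position: [456.5, -377.7, 252.2]
ee_rot: [-0.001, 0.673, 0.74, 0.0]
ft_force: [0.7, -0.4, -0.5]
width: 0.2
[ 456.37454413 -377.62460998  251.78068577] [-0.09357933 -0.07407301 -1.18425582]
white pred [ 467.  -265.9   82.8] (295, 86) rgb at pred [255. 255. 255.] rgb other state [189. 199. 209.]
blue pred [ 469.7 -293.7   82.8] (294, 117) rgb at pred [ 73. 171. 255.] rgb other state [243. 247. 249.]
yellow pred [ 456.  -323.1   82.8] (277, 146) rgb at pred [255. 254.  20.] rgb other state [ 96. 105. 115.]
red pred [ 458.7 -351.    82.8] (277, 174) rgb at pred [255.  77.  85.] rgb other state [70. 79. 91.]
green pred [ 477.7 -377.3   82.8] (293, 201) rgb at pred [ 60. 235. 130.] rgb other state [183. 197. 206.]
blue []
green [(([289.3, 199.9], 81), [474.2, -376.8, 82.0])]
red []
yellow [(([277.5, 145.9], 70), [456.3, -322.9, 82.0])]
scene 0.91 287 308 201 221
scene 0.57 423 442 212 241
scene 0.41 372 384 231 254
[('wide_center', [([535.9, 196.3, 52.4], 0.53), ([632.7, -3.9, 169.7], 0.4)]), ('square_center', [([545.4, 255.4, 51.3], 0.64), ([629.8, -1.4, 169.0], 0.24)]), ('fluxjar', [([701.7, 254.3, 32.5], 0.96), ([547.3, 275.3, 14.3], 0.52)]), ('phone', [([740.8, -286.9, 7.7], 0.94)])]
side 0.78 206 221 151 171
side 0.18 238 294 326 407
[('wide_center', []), ('square_center', []), ('fluxjar', []), ('phone', [([724.1, -292.0, 4.9], 0.64)])]
```

Green's blob centroid reads x 474, against a predicted 477.7 for fully on. Checking extents against blue in the saved picture.

```bash
python3 - <<'E'
from tips import *
w=cam("wrist"); im=cv2.imread("pics/wC.png")[:,:,::-1].copy()
hsv=cv2.cvtColor(im,cv2.COLOR_RGB2HSV).astype(int)
for n,(cx,cy),lo,hi in [("blue",(294,117),95,130),("green",(293,201),45,85)]:
    m=(hsv[...,0]>=lo)&(hsv[...,0]<=hi)&(hsv[...,1]>90)&(hsv[...,2]>60); ys,xs=np.nonzero(m[cy-12:cy+13,cx-22:cx+14]); xs+=cx-22; ys+=cy-12
    print(n,len(xs),xs.min(),xs.max(),ys.min(),ys.max(),xs.mean(),ys.mean(),onz(w,(xs.mean(),ys.mean()),80).round(1))
    for y in range(cy-8,cy+9): print("".join("#" if m[y,x] else "." for x in range(cx-22,cx+14)))
u=np.array([.096,-.995,0]);bx=np.array([.995,.096,0])
P=np.array([469.6,-378,56])
for t in (17,10,5,0): q=np.radians(t); print(t,[proj(w,P+r*(np.sin(q)*bx+np.cos(q)*np.array([0,0,1]))).round(1) for r in (16,28,30)])
P=np.array([461.5,-294.5,56])
for t in (17,): q=np.radians(t); print("blue",t,[proj(w,P+r*(np.sin(q)*bx+np.cos(q)*np.array([0,0,1]))).round(1) for r in (16,28,30)])
E
```

```text
blue 103 285 297 112 121 291.1747572815534 117.00970873786407 [ 468.  -294.8   80. ]
....................................
....................................
....................................
...................####.............
..................######............
................#########...........
..............############..........
.............#############..........
.............#############..........
.............#############..........
.............############...........
.............############...........
...............#########............
....................................
....................................
....................................
....................................
green 91 284 295 196 205 289.5274725274725 199.87912087912088 [ 475.5 -378.2   80. ]
....................................
....................................
....................................
.............#########..............
.............##########.............
.............###########............
.............############...........
.............############...........
..............###########...........
...............##########...........
................########............
.................######.............
...................##...............
....................................
....................................
....................................
....................................
17 [array([288. , 197.5]), array([291.9, 199.7]), array([292.5, 200.1])]
10 [array([286.3, 197.6]), array([288.8, 199.9]), array([289.2, 200.3])]
5 [array([285. , 197.6]), array([286.5, 200. ]), array([286.7, 200.4])]
0 [array([283.7, 197.7]), array([284.1, 200. ]), array([284.2, 200.4])]
blue 17 [array([288.9, 116.6]), array([293.1, 115.9]), array([293.9, 115.8])]
```

Green's cap matches about 16–17° (fully on) within half a pixel, and the stroke ended on a hard stop (13.7 N, 0.4 mm of motion for 1.5 mm commanded). Handing in.

```bash
python3 -c "
from plant import workorder,state
print(workorder.job_done(), state()['time_s'])"
```

```text
the job is handed in; nothing more can be done
the job is handed in; nothing more can be done
```

The slim copper nozzle is home on the grey stand's barrel. After that I switched on the hot air (blue) first and then the fume extractor (green). I handed the job in at about 20 s, with the arm clear of everything.

**Nozzle**
- It slid on almost without force, then met a hard stop. Pictures from two cameras showed its open end flush on the collar. After I let go, its outlet was where a fully seated nozzle should be, and the last scene picture still showed it there.
- **Pressed too hard at the stop:** I ran two more steps there before reading the force, so the fingers pushed with about 55 N along the barrel before I backed off. The wrist limit is 120 N, but that is far more than the 2 to 6 N needed and not as gentle as asked.
- By my model the stop came 2.4 mm short of home. I put that down to my estimate of how deep the nozzle sat in the grip, since the pictures showed no gap.
- In the last check, the network did not report the nozzle in the side picture; I did not look into why.

**Switches**
- Both levers were pushed to their stops, at about 16 N (blue) and 14 N (green).
- In the last wrist picture blue was fully on. Green first measured a few mm short of fully on; a closer look put it about half a pixel short, within measuring error.
- White was still on, and yellow and red still off.

**Other things:** in the last scene picture the other two rack nozzles, the flux jar and the phone were within about 8 mm of their first readings. The side picture picked up only the phone of these, also in place. The fingers went near none of them except the rack.

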